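# Turn the pen tray of the desk box the right way round

### The arm

A 6-joint arm with a two-finger parallel gripper is mounted at the origin on the work surface. World frame = base frame: x ahead of the robot, y to its left, z up, the work surface at z = 0. Lengths are in m, angles in degrees, forces in N, time in s.
With the tool pointing down it reaches from about 0.35 to 0.875 m from the base axis. Payload 4.2 kg.
Tool frame: the origin (TCP) lies midway between the tips of the shut fingers; the grasp point (between the pads) lies 19 mm behind it; z points along the fingers, y is the line along which they close (so a half turn about z gives the same grasp; the last joint's range is limited). The gripper opens to 87 mm and grips with 3 to 60 N. Pads are 19 mm wide; open, the fingers measure 117 mm over their backs; the gripper's body (75 mm by 190 mm) begins 51 mm behind the grasp point.
Start: joints at [87.812, 22.042, 0.453, 0, -68.411, -14.817], TCP at [0.183, 0.598, 0.201] pointing down, gripper open.
Joint ranges: [-179.83, 179.83], [-69.29, 118.12], [-61.27, 80.66], [-181.25, 117.63], [-171.15, -9.14], [-177.46, 177.46]. Speed limits (degrees/s): [159.86, 159.86, 180, 180, 180, 180].

### API

Orientations are given as a 3x3 rotation matrix whose columns are the frame's x, y, z axes.
In Python, from station import sensors, eyes, workorder gives the robot as it stands.
- The arm moves only by the tool drive_effector, called after ">>>" as a command line: name --argument value ..., lists and objects as JSON in quotes. Schema: {"type":"object","properties":{"increments":{"type":"object","properties":{"jaw":{"type":"array","items":{"type":"number"},"minItems":1,"maxItems":8},"tx":{"type":"array","items":{"type":"number"},"minItems":1,"maxItems":8},"ty":{"type":"array","items":{"type":"number"},"minItems":1,"maxItems":8},"tz":{"type":"array","items":{"type":"number"},"minItems":1,"maxItems":8},"rx":{"type":"array","items":{"type":"number"},"minItems":1,"maxItems":8},"ry":{"type":"array","items":{"type":"number"},"minItems":1,"maxItems":8},"rz":{"type":"array","items":{"type":"number"},"minItems":1,"maxItems":8}},"additionalProperties":false,"required":["jaw","tx","ty","tz","rx","ry","rz"]},"only":{"type":"string"},"quiet":{"type":"boolean"},"lines":{"type":"string"}},"required":["increments"],"additionalProperties":false}. increments is an object with one list for each field, all of the same length, 1 to 8, a row being the entries at one place: jaw (the opening from 0.0 (shut) to 1.0 (fully open)), tx, ty, tz (the shift in fractions of the full range, 1 being 0.8 m), rx, ry, rz (a rotation vector in shares of 360 degrees (1.0 is 360 degrees)); each row is the pose to reach, as a shift and turn from the pose commanded when the call began, along the tool's axes at that moment; what a row does not reach only later rows make up. A row lasts 1/10 s, in which the tool goes at most 0.05 m and 8.59 degrees, less where a joint would pass 70% of its speed; a pose out of reach is approached as far as the arm can. The fingers move at their own pace and stop on an object; the grip force is fixed at half the most. Time passes only in rows, so rows that do not move let the fingers close. The tool returns the time, the measured TCP pose, the force, the opening and the grip force at its end. only (a regular expression) keeps the lines of the reply that match it, lines (a string "A,B") keeps lines A to B, and quiet returns only ok. Shift and turn numbers lie between -1 and 1, and a call with a number outside is refused. Input that does not fit is refused with a message, and nothing moves.
- sensors.sense(): the state, without advancing time (a new reading comes with each control period).
- eyes.capture(name): name is "scene" or "top" or "wrist"; returns a dict with "pixels" (420x560x3 uint8, red, green, blue), "z_map" (420x560 float32, m along the optical axis (not along the pixel's ray), 0 where there is no reading), "K" (3x3 intrinsics, pixels), "world_from_camera" (4x4, takes a point from camera to world coordinates). Camera axes: x right, y up, looking along -z (the intrinsics and any distortion apply to the point x, -y, -z); pixel columns grow to the right and rows downward; lengths in m; the calibration is good to about 2 mm. A picture is of the moment at which its call begins.
- workorder.finish_job(): hands the job in; it is judged then, once.
The state is a dict: "time_s": time; "joints": joint angles; "joint_velocities": joint speeds; "effort": joint torques, N m; "tcp_pos": TCP position; "ee_rot": TCP orientation; "wrist_force": force on the tool from outside, world axes, zero at the start; "moment": the same for the moment, N m; "gripper_width": opening from 0.0 (shut) to 1.0 (fully open); "gripper_force": force on a finger pad.
Only numpy, scipy, OpenCV 4.12 (cv2) and the standard library are available. Lean on these libraries where they do the work, as an engineer would, in place of code of your own. Each camera call takes 0.05 s, during which the arm holds its last target. There are 200 camera calls.

### The job

The pen tray in the white desk box has been put in back to front. Draw the picture board up out of the slot in the tray's handle bar and stand it upright in the groove of the dark wooden stand; then lift the tray clear of the box, keeping it level, turn it half round so that its low pen-trough side lies at the scooped front of the box, and press it down against its springs, firmly but without forcing, until it is fully home. Keep the small things in the tray, do not drop anything, and do not disturb the other things on the desk.

Things in the scene. Friction and masses are not known exactly. Their poses are not given: they have to be found in the camera images.
- box: White-painted open desk box, fixed to the desk: outside 138 (x) x 218 (y) x 55 mm high, walls and floor 8 mm, inside 122 x 202 mm. Origin: centre of its underside, on the desk. Its front (-x side) wall is scooped down to 32 mm over the middle 96 mm; all other walls are full height, so the tray laid crosswise on the rim rests steady.
- box_scoop (a point): Middle of the scooped edge of the box's front wall: 65 mm to -x of the box's origin, 32 mm up.
- tray: Lift-out plywood tray, 120 (x) x 200 (y) mm, about 0.36 kg, 1 mm clear of the box all round; foot tapered 3.5 mm over 10.5 mm at the ends (+-y), 1.5 mm over 6 mm at the sides. Origin: centre of its underside; home it stands 8 mm above the box's origin. Walls 3 mm, floor 4 mm. Pen trough at its -x side, three small compartments at +x (wall 44 mm high). At the start it is home, but wrong way round.
- tray_front (a point): Middle of the tray's low front edge: 60 mm to -x of its origin, 24 mm up. Behind it lies the pen trough, one long open compartment 44 mm wide.
- tray_bar (a point): Centre of the top of the tray's handle bar, 70 mm above the tray's origin. The bar runs along the tray's y: 25 mm thick (x), 132 mm long, with a slot in its top 9 mm wide, 25 mm deep, 114 mm long.
- picture: Picture board 6 mm thick (x), 110 mm wide (y), 150 mm tall (z), 0.08 kg, with a small mountain print; at the start it stands loose in the slot of the tray's bar, its foot 45 mm above the tray's origin. Origin: centre of its foot.
- picture_top (a point): Middle of the board's top edge: 150 mm above its origin.
- stand: Dark wooden picture stand, fixed to the desk: 60 (x) x 150 (y) x 30 mm. A groove open at both ends runs along y in the middle of its top: 9 mm wide with chamfered mouth (15 mm), floor 12 mm above the desk. Origin: centre of its underside.
- stand_groove (a point): Middle of the mouth of the groove: 30 mm above the stand's origin.
- pen: Black pen, 10 mm thick, 135 mm long, lying in the tray's pen trough. Origin: underside of its middle; it may roll.
- eraser: White eraser 22 x 42 x 12 mm in the middle small compartment of the tray. Origin: centre of its underside.
- sharpener: Metal pencil sharpener 16 x 26 x 12 mm in an end compartment of the tray. Origin: centre of its underside.
- stapler: Bystander: black stapler 38 x 140 x 50 mm. Origin: centre of its underside.
- notepad: Bystander: block of note paper 76 x 76 x 22 mm. Origin: centre of its underside.
- mug: Bystander: white mug, 80 mm across, 92 mm high. Origin: centre of its underside.
- paperweight: Bystander: round stone paperweight, 46 mm across, 30 mm high. Origin: centre of its underside.
- clips: Bystander: cardboard box of paper clips 52 x 36 x 18 mm. Origin: centre of its underside.
- spring_l (a point): Nose of the leaf spring in the middle of the box's +y end wall (another facing it): 30 mm wide, 22 mm above the desk, 3.5 mm proud of the wall when free. Each presses about 10 N on the tray's end: the tray is held by friction, about 12 to 22 N to pull out or to push in over its last 15 mm, and stays part-way if let go before it is home.
Mind the look-alikes: they are no part of the job. Leave any pink or turquoise look-alike of the picture alone.

How it is judged (in metres and radians):
On the way, in this order (a step that is already met when the one before it is completed fails the run):
1. the picture board stands upright in the groove of the stand (z of picture in the frame of stand below 0.017 m and x of picture in the frame of stand between -0.008 and 0.008 m and y of picture in the frame of stand between -0.04 and 0.04 m and angle between picture's own z axis and vertical below 0.4 rad), for 0.2 s.
2. the tray is lifted clear above the box's rim (z of tray in the frame of box above 0.057 m and contact force between tray and box below 0.5 N), for 0.1 s.
At the end, for the whole second after the job is handed in: Tray home in the box (within 3 mm, level within 0.025 rad, centred within 4 mm), low pen-trough side at the scooped front, at rest; board standing in the groove (within 5 mm of its floor, 40 mm of its middle, lean under 0.4 rad); pen, eraser and sharpener still in their parts of the tray (all of step 1 and z of tray in the frame of box below 0.011 m and horizontal distance between tray and box below 0.004 m and angle between tray's own z axis and vertical below 0.025 rad and x of tray_front in the frame of box below -0.05 m and linear speed of tray below 0.01 m/s and linear speed of picture below 0.02 m/s and distance between each of pen, eraser and tray below 0.075 m and z of each of pen, eraser, sharpener in the frame of tray below 0.03 m and x of pen in the frame of tray below 0 m and x of each of eraser, sharpener in the frame of tray above 0 m and distance between sharpener and tray below 0.12 m); the robot touches nothing.
It fails at once if the tray is tipped by more than 0.4 rad (angle between tray's own z axis and vertical above 0.4 rad).
It fails at once if the picture board falls over (more than 0.9 rad) (angle between picture's own z axis and vertical above 0.9 rad).
It fails at once if the tray is forced into the box (more than 150 N) (contact force between tray and box above 150 N).
It fails at once if the tray or the picture board is dropped (falls free faster than 0.45 m/s) ((contact force between tray and the fingers below 0.2 N and linear speed of tray above 0.45 m/s) or (contact force between picture and the fingers below 0.2 N and linear speed of picture above 0.45 m/s)).
It fails at once if a bystander is moved by more than 25 mm (distance of any of stapler, notepad, mug, paperweight, clips from where it was at the start of the episode above 0.025 m).
It also fails if it takes over 72 s, if anything falls off the work surface, if the arm or the gripper's body presses on something with over 40 N, if the wrist force passes 120 N, or if a joint passes its speed limit or range.

## Working session

There is one attempt and no reset: what is moved stays moved. The work goes in short steps, Python scripts to look and compute and a tool call to move; the robot and the scene stay as the last step left them, time stands still between calls to the robot, and variables do not carry over. Pictures are saved under pics/ and viewed, at most 10 in all, crops included, and the job is handed in when it is done.

```bash
ls; mkdir -p pics
```

Create h.py:
```python
import numpy as np, cv2
from station import sensors, eyes, workorder
def cap(n,tag):
    c=eyes.capture(n); np.savez(f'pics/{tag}.npz',**c)
    cv2.imwrite(f'pics/{tag}.png',c['pixels'][:,:,::-1]); return c
def load(tag): return dict(np.load(f'pics/{tag}.npz'))
def crop(tag,r0,r1,c0,c1,s,out):
    im=cv2.imread(f'pics/{tag}.png')[r0:r1,c0:c1]; cv2.imwrite(f'pics/{out}.png',cv2.resize(im,None,fx=s,fy=s,interpolation=cv2.INTER_CUBIC))
def cloud(c):
    K,T,z=c['K'],c['world_from_camera'],c['z_map']
    v,u=np.mgrid[:z.shape[0],:z.shape[1]]
    p=np.stack([(u-K[0,2])/K[0,0]*z,-(v-K[1,2])/K[1,1]*z,-z],-1)
    w=p@T[:3,:3].T+T[:3,3]; w[z<=0]=np.nan; return w
def state():
    s=sensors.sense()
    for k in ['time_s','joints','tcp_pos','ee_rot','wrist_force','gripper_width','gripper_force']: print(k,np.round(s[k],4).tolist())
```

Run:
```python
from h import *
for n in ['scene','top','wrist']:
    c=cap(n,n+'0'); print(n,c['K'].round(1).tolist(),c['world_from_camera'].round(3).tolist(),(c['z_map']>0).mean())
state()
```

```text
pics
scene [[436.2, 0.0, 286.2], [0.0, 436.2, 205.3], [0.0, 0.0, 1.0]] [[-0.476, -0.713, 0.514, 1.015], [0.879, -0.393, 0.269, 0.35], [0.01, 0.58, 0.815, 0.936], [0.0, 0.0, 0.0, 1.0]] 0.9959268707482993
top [[410.5, 0.0, 281.9], [0.0, 410.5, 212.3], [0.0, 0.0, 1.0]] [[0.015, 0.999, -0.052, 0.469], [-1.0, 0.015, -0.012, 0.079], [-0.011, 0.052, 0.999, 1.088], [0.0, 0.0, 0.0, 1.0]] 0.9960714285714286
wrist [[335.8, 0.0, 283.6], [0.0, 335.8, 209.7], [0.0, 0.0, 1.0]] [[-0.293, 0.927, 0.236, 0.247], [-0.956, -0.284, -0.07, 0.578], [0.002, -0.246, 0.969, 0.384], [0.0, 0.0, 0.0, 1.0]] 0.9836267006802721
time_s 0.15
joints [87.8117, 22.0808, 0.3969, -0.0205, -68.4134, -14.8154]
tcp_pos [0.1826, 0.5972, 0.1999]
ee_rot [[0.9562, -0.2926, -0.0004], [-0.2926, -0.9562, -0.0017], [0.0001, 0.0017, -1.0]]
wrist_force [0.0457, 0.1267, 0.4446]
gripper_width 1.0019
gripper_force 0.0
```

View pics/scene0.png

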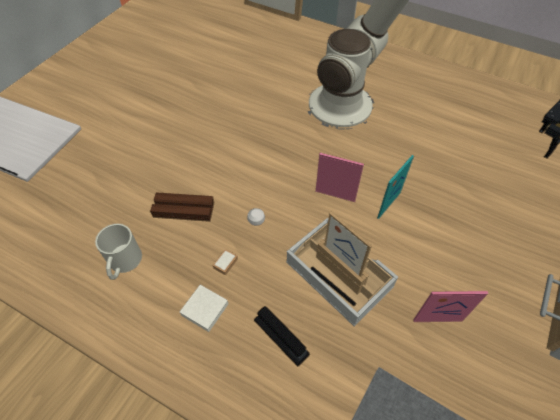

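View pics/top0.png

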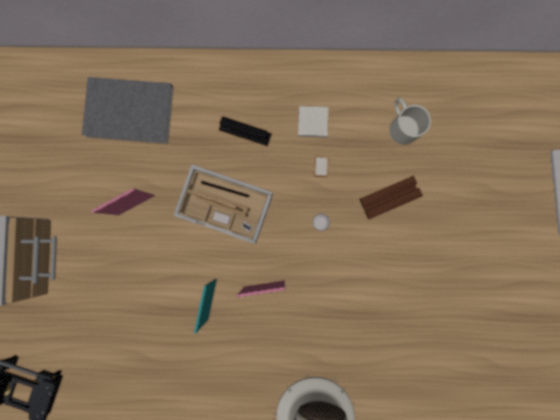

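The scene view shows the box with the tray near (342,268) and the brown-edged mountain board standing in its bar at (347,245). The dark stand is at (183,207). In the top view the tray is at (222,205), with the pen on the upper (+x) side, and the stand is at (391,198).

Candidates for the picture in the scene view are the board in the tray (347,245), pink at (339,177), pink at (450,307) and turquoise at (396,187). I choose (347,245), because it stands in the tray's bar and is neither pink nor turquoise. Next I'll check it in a close crop and measure from both views.

Run:
```python
from h import *
a=cv2.resize(cv2.imread('pics/scene0.png')[205:325,280:405],None,fx=3.2,fy=3.2,interpolation=cv2.INTER_CUBIC)
b=cv2.resize(cv2.imread('pics/top0.png')[160:250,165:280],None,fx=3.4,fy=3.4,interpolation=cv2.INTER_CUBIC)
H=max(a.shape[0],b.shape[0]); f=lambda i:cv2.copyMakeBorder(i,0,H-i.shape[0],0,0,cv2.BORDER_CONSTANT)
o=np.hstack([f(a),f(b)]); print(o.shape); cv2.imwrite('pics/crop1.png',o)
for t in ['top0','scene0']:
    w=cloud(load(t)); 
    print(t)
    # tray region
    def rect(m,n):
        p=w[m][:,:3]; 
        if len(p)<8: print(n,len(p));return
        r=cv2.minAreaRect(p[:,:2].astype(np.float32)*1000); print(n,len(p),'z',np.percentile(p[:,2],[5,50,95]).round(4),np.round(r[0],1),np.round(r[1],1),round(r[2],1))
    x,y,z=w[...,0],w[...,1],w[...,2]
    box=(abs(x-.49)<.15)&(abs(y-.225)<.15)
    for lo,hi,n in [(.045,.062,'rim'),(.07,.086,'bar'),(.1,.19,'board'),(.19,.215,'boardtop')]: rect(box&(z>lo)&(z<hi),n)
    st=(abs(x-.51)<.09)&(abs(y+.19)<.1)
    rect(st&(z>.02)&(z<.04),'stand top'); rect(st&(z>.006)&(z<.02),'groove')
```

```text
(384, 791, 3)
top0
rim 1091 z [0.0467 0.0535 0.0576] [487.8 233.8] [327.7 253.2] 9.0
bar 360 z [0.074  0.0776 0.081 ] [458.4 196.3] [266.3 178. ] 11.3
board 171 z [0.1031 0.142  0.1683] [447.6 185. ] [231.7 183.2] 5.7
boardtop 154 z [0.1957 0.2022 0.2048] [542.4 242.7] [109.2   6.6] 71.7
stand top 1034 z [0.026  0.0298 0.0332] [ 567.9 -189.8] [ 59.8 151.1] 24.1
groove 221 z [0.0084 0.0119 0.0163] [ 519.9 -182. ] [133.7 175. ] 9.5
scene0
rim 1485 z [0.0461 0.0534 0.0581] [487.  236.4] [329.1 253.2] 8.5
bar 525 z [0.0716 0.0776 0.0842] [457.7 200. ] [265.9 182.8] 10.8
board 1343 z [0.1044 0.1419 0.185 ] [452.2 191.9] [244.4 185.2] 6.9
boardtop 300 z [0.1912 0.2007 0.2041] [542.5 245.3] [109.8   9.1] 71.9
stand top 1000 z [0.0225 0.0286 0.0317] [ 567.  -187.2] [ 63.8 152. ] 23.4
groove 231 z [0.0074 0.0148 0.0193] [ 576.6 -179.2] [ 58.3 152.1] 31.8
```

View pics/crop1.png

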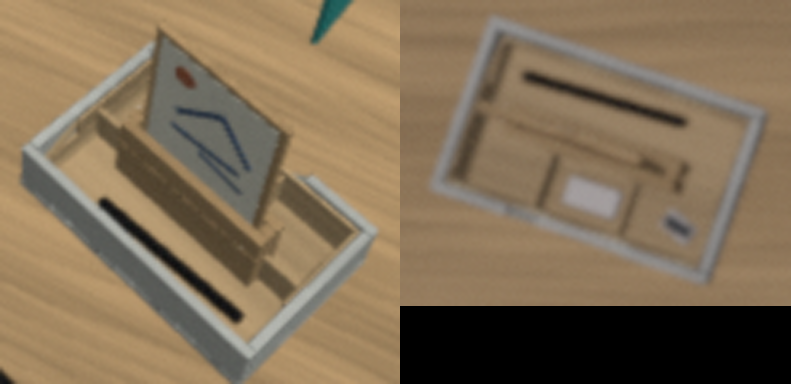

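The crop shows the white board with a brown edge and mountain print standing in the tray's bar: crop (215,125), scene (347,245). This is the right board. The box's scoop is on the side nearest the robot (scene about (377,261)), and the pen lies on the far side. The board top measures about (0.542, 0.244, 0.203) in both views. Next I'll work out the moves.

Add to h.py:
```python
from scipy.spatial.transform import Rotation as Ro
def go(p,yaw):
    s=sensors.sense(); R=np.array(s['ee_rot']); a=np.radians(yaw); x=np.array([np.cos(a),np.sin(a),0]); z=np.array([0,0,-1.])
    Rt=np.stack([x,np.cross(z,x),z],1)
    print('shift',(R.T@(np.array(p)-s['tcp_pos'])).round(4).tolist(),'rotv',np.degrees(Ro.from_matrix(R.T@Rt).as_rotvec()).round(2).tolist())
```

Run:
```python
from h import *
for t in ['top0','scene0']:
    w=cloud(load(t)); x,y,z=w[...,0],w[...,1],w[...,2]
    def rect(cx,cy,r,lo,hi,n,off=0):
        m=(np.hypot(x-cx,y-cy)<r)&(z>lo)&(z<hi); p=w[m]
        rr=cv2.minAreaRect(p[:,:2].astype(np.float32)*1000); print(t,n,len(p),'zmed',np.median(p[:,2]).round(4),np.round(rr[0],1),np.round(rr[1],1),round(rr[2],1))
    rect(.54,.244,.145,.048,.060,'rim'); rect(.54,.244,.08,.07,.086,'bar'); rect(.54,.244,.08,.195,.21,'btop')
    rect(.567,-.188,.095,.024,.036,'stand')
    for n,(cx,cy) in {'teal':(.28,.27),'pink2':(.32,.13),'pink1':(.53,.46)}.items(): rect(cx,cy,.12,.08,.3,n)
go([.542,.244,.30],-108.3)
```

```text
top0 rim 967 zmed 0.0538 [542.2 242.2] [218.1 138.1] 71.7
top0 bar 339 zmed 0.0776 [542.3 242.3] [131.8  25. ] 71.8
top0 btop 148 zmed 0.2023 [542.5 242.7] [109.2   6.6] 71.8
top0 stand 1150 zmed 0.0298 [ 567.9 -189.9] [ 59.8 151.3] 24.1
top0 teal 444 zmed 0.1367 [315.8 245.3] [ 77.9 153.3] 36.2
top0 pink2 305 zmed 0.1413 [336.1 136.9] [  7.  109.8] 9.6
top0 pink1 486 zmed 0.1277 [540.5 480.7] [  8.  108.9] 29.5
scene0 rim 1219 zmed 0.0537 [541.9 244.7] [218.9 139.5] 71.7
scene0 bar 440 zmed 0.0776 [543.  244.7] [132.4  26.4] 72.5
scene0 btop 240 zmed 0.2016 [542.5 245.3] [109.7   9.1] 71.9
scene0 stand 1035 zmed 0.0289 [ 566.9 -187.3] [ 64.3 151.6] 24.0
scene0 teal 650 zmed 0.1244 [316.1 247.7] [ 79.5 158.2] 36.6
scene0 pink2 903 zmed 0.1199 [336.6 140.1] [ 10.6 110. ] 11.4
scene0 pink1 942 zmed 0.1238 [539.8 484.7] [  9.2 112. ] 29.4
shift [0.447, 0.2328, -0.0996] rotv [0.07, -0.08, 91.29]
```

Units first: shifts go in shares of 0.8 m and turns go in shares of 360 degrees. So 0.447 m is 0.5588, 0.233 m is 0.2913, 91.3 degrees is 0.2536.

>>> drive_effector --increments '{"jaw": [1, 1, 1, 1, 1, 1, 1, 1], "tx": [0, 0, 0.5588, 0.5588, 0.5588, 0.5588, 0.5588, 0.5588], "ty": [0, 0, 0.2913, 0.2913, 0.2913, 0.2913, 0.2913, 0.2913], "tz": [-0.125, -0.125, -0.125, -0.125, -0.125, -0.125, -0.125, -0.125], "rx": [0, 0, 0, 0, 0, 0, 0, 0], "ry": [0, 0, 0, 0, 0, 0, 0, 0], "rz": [0, 0, 0.2536, 0.2536, 0.2536, 0.2536, 0.2536, 0.2536]}'

```text
time_s: 0.95
tcp_pos: [0.3975, 0.3855, 0.3007]
ee_rot: [[0.36, -0.933, -0.0], [-0.933, -0.36, -0.0], [-0.0, 0.0, -1.0]]
wrist_force: [0.6, 0.2, -0.1]
gripper_width: 1.003
gripper_force: 0.0
```

Run:
```python
from h import *
state(); go([.542,.244,.30],-108.3)
```

```text
time_s 0.95
joints [60.8896, 11.9495, 0.4193, -0.0082, -78.4765, -39.7904]
tcp_pos [0.3975, 0.3855, 0.3007]
ee_rot [[0.36, -0.933, -0.0002], [-0.933, -0.36, -0.0], [-0.0, 0.0002, -1.0]]
wrist_force [0.5621, 0.2401, -0.1279]
gripper_width 1.0029
gripper_force 0.0
shift [0.184, -0.0839, 0.0006] rotv [0.01, -0.0, 39.4]
```

In the tool's units: 0.18 m is 0.225, -0.08 m is -0.1, 36 degrees is 0.1.

>>> drive_effector --increments '{"jaw": [1, 1, 1, 1, 1, 1, 1], "tx": [0.225, 0.225, 0.225, 0.225, 0.225, 0.225, 0.225], "ty": [-0.1, -0.1, -0.1, -0.1, -0.1, -0.1, -0.1], "tz": [0, 0, 0, 0, 0, 0, 0], "rx": [0, 0, 0, 0, 0, 0, 0], "ry": [0, 0, 0, 0, 0, 0, 0], "rz": [0.1, 0.1, 0.1, 0.1, 0.1, 0.1, 0.1]}' --quiet true

```text
ok
```

Run:
```python
from h import *
cap('wrist','w1'); go([.542,.244,.30],-108.3); print(sensors.sense()['joints'])
w=cloud(load('w1')); x,y,z=w[...,0],w[...,1],w[...,2]
for lo,hi,n in [(.045,.06,'rim'),(.07,.086,'bar'),(.195,.21,'btop')]:
    m=(np.hypot(x-.54,y-.244)<.145)&(z>lo)&(z<hi); p=w[m]
    if len(p)<5: print(n,len(p)); continue
    rr=cv2.minAreaRect(p[:,:2].astype(np.float32)*1000); print(n,len(p),np.median(p[:,2]).round(4),np.round(rr[0],1),np.round(rr[1],1),round(rr[2],1))
```

```text
shift [0.0041, -0.0071, 0.0007] rotv [0.01, 0.0, 3.86]
[ 4.06473693e+01  1.58636235e+01  5.62593833e+00 -1.24973900e-02
 -7.97691112e+01 -5.50842317e+01]
rim 4411 0.0542 [542.9 242.6] [217.7 138.1] 71.7
bar 1342 0.078 [542.9 242.9] [132.1  25. ] 71.7
btop 932 0.203 [543.  243.3] [109.7   6.6] 71.7
```

View pics/w1.png

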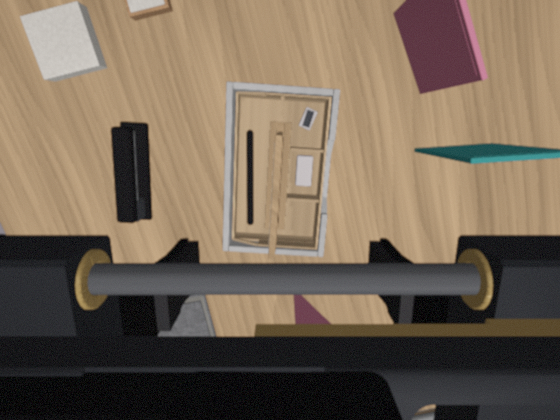

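The wrist view shows the board edge-on at about (275,190), pen at (250,178), eraser at (304,171), sharpener at (308,119). The box centre from three views is about (0.5428, 0.243), and every measured size matches.

In the tool's units: -0.007 m is -0.0088, 0.004 m is 0.005, 3.9 degrees is 0.0108.

>>> drive_effector --increments '{"jaw": [1, 1, 1, 1], "tx": [0.005, 0.005, 0.005, 0.005], "ty": [-0.0088, -0.0088, -0.0088, -0.0088], "tz": [0, 0, 0, 0], "rx": [0, 0, 0, 0], "ry": [0, 0, 0, 0], "rz": [0.0108, 0.0108, 0.0108, 0.0108]}' --quiet true

```text
ok
```

```bash
python3 - <<'E'
from h import *
go([.5428,.2432,.156],-108.3)
E
```

```text
shift [0.0006, -0.0009, 0.1449] rotv [-0.0, 0.01, -0.04]
```

In the tool's units: 0.145 m is 0.1813, 0.135 m is 0.1688.

>>> drive_effector --increments '{"jaw": [1, 1, 1, 1, 1, 1, 1], "tx": [0.0008, 0.0008, 0.0008, 0.0008, 0.0008, 0.0008, 0.0008], "ty": [-0.0011, -0.0011, -0.0011, -0.0011, -0.0011, -0.0011, -0.0011], "tz": [0.05, 0.1, 0.1438, 0.1688, 0.1813, 0.1813, 0.1813], "rx": [0, 0, 0, 0, 0, 0, 0], "ry": [0, 0, 0, 0, 0, 0, 0], "rz": [0, 0, 0, 0, 0, 0, 0]}'

```text
time_s: 2.8
tcp_pos: [0.544, 0.2431, 0.1571]
ee_rot: [[-0.316, -0.949, 0.002], [-0.949, 0.316, 0.001], [-0.002, -0.002, -1.0]]
wrist_force: [-0.1, 0.3, 0.8]
gripper_width: 0.998
gripper_force: 0.0
```

>>> drive_effector --increments '{"jaw": [0, 0, 0, 0, 0, 0, 0, 0], "tx": [0, 0, 0, 0, 0, 0, 0, 0], "ty": [0, 0, 0, 0, 0, 0, 0, 0], "tz": [0, 0, 0, 0, 0, 0, 0, 0], "rx": [0, 0, 0, 0, 0, 0, 0, 0], "ry": [0, 0, 0, 0, 0, 0, 0, 0], "rz": [0, 0, 0, 0, 0, 0, 0, 0]}'

```text
time_s: 3.6
tcp_pos: [0.5432, 0.2424, 0.1557]
ee_rot: [[-0.317, -0.948, -0.0], [-0.948, 0.317, -0.0], [0.0, 0.0, -1.0]]
wrist_force: [-0.2, 0.3, -0.8]
gripper_width: 0.355
gripper_force: 0.0
```

>>> drive_effector --increments '{"jaw": [0, 0, 0, 0, 0, 0, 0, 0], "tx": [0, 0, 0, 0, 0, 0, 0, 0], "ty": [0, 0, 0, 0, 0, 0, 0, 0], "tz": [0, 0, 0, 0, 0, 0, 0, 0], "rx": [0, 0, 0, 0, 0, 0, 0, 0], "ry": [0, 0, 0, 0, 0, 0, 0, 0], "rz": [0, 0, 0, 0, 0, 0, 0, 0]}'

```text
time_s: 4.4
tcp_pos: [0.5433, 0.2424, 0.1557]
ee_rot: [[-0.317, -0.948, -0.0], [-0.948, 0.317, 0.0], [-0.0, 0.0, -1.0]]
wrist_force: [0.3, 0.1, -0.2]
gripper_width: 0.064
gripper_force: 30.0
```

In the tool's units: -0.1 m is -0.125, -0.085 m is -0.1063.

>>> drive_effector --increments '{"jaw": [0, 0, 0, 0, 0, 0, 0, 0], "tx": [0, 0, 0, 0, 0, 0, 0, 0], "ty": [0, 0, 0, 0, 0, 0, 0, 0], "tz": [-0.0125, -0.0313, -0.0563, -0.0813, -0.1063, -0.125, -0.125, -0.125], "rx": [0, 0, 0, 0, 0, 0, 0, 0], "ry": [0, 0, 0, 0, 0, 0, 0, 0], "rz": [0, 0, 0, 0, 0, 0, 0, 0]}'

```text
time_s: 5.2
tcp_pos: [0.543, 0.2424, 0.2557]
ee_rot: [[-0.317, -0.948, -0.0], [-0.948, 0.317, 0.001], [-0.0, 0.0, -1.0]]
wrist_force: [0.7, -0.2, -0.5]
gripper_width: 0.066
gripper_force: 30.0
```

Run:
```python
from h import *
go([.5675,-.188,.256],-65.9)
```

```text
shift [0.4004, -0.1597, -0.0005] rotv [0.01, 0.03, -42.58]
```

In the tool's units: 0.24 m is 0.3, 0.22 m is 0.275, -27 degrees is -0.075.

>>> drive_effector --increments '{"jaw": [0, 0, 0, 0, 0, 0, 0, 0], "tx": [0.025, 0.0625, 0.1063, 0.15, 0.1938, 0.2375, 0.275, 0.3], "ty": [-0.01, -0.025, -0.0425, -0.06, -0.0775, -0.095, -0.11, -0.12], "tz": [0, 0, 0, 0, 0, 0, 0, 0], "rx": [0, 0, 0, 0, 0, 0, 0, 0], "ry": [0, 0, 0, 0, 0, 0, 0, 0], "rz": [-0.0056, -0.0139, -0.025, -0.0361, -0.0472, -0.0583, -0.0694, -0.075]}' --quiet true

```text
ok
```

Run:
```python
from h import *
go([.5675,-.188,.256],-65.9)
```

```text
shift [0.1699, 0.0152, -0.0016] rotv [0.17, 0.02, -15.55]
```

In the tool's units: 0.16 m is 0.2, 0.145 m is 0.1813, -15 degrees is -0.0417.

>>> drive_effector --increments '{"jaw": [0, 0, 0, 0, 0, 0, 0, 0], "tx": [0.025, 0.0625, 0.1063, 0.15, 0.1813, 0.2, 0.2, 0.2], "ty": [0.0023, 0.0056, 0.0095, 0.0138, 0.0163, 0.0181, 0.0181, 0.0181], "tz": [0, 0, 0, 0, 0, 0, 0, 0], "rx": [0, 0, 0, 0, 0, 0, 0, 0], "ry": [0, 0, 0, 0, 0, 0, 0, 0], "rz": [-0.0056, -0.0139, -0.025, -0.0333, -0.0389, -0.0417, -0.0417, -0.0417]}' --quiet true

```text
ok
```

Run:
```python
from h import *
for i in range(6): cap('wrist','w2')
go([.5675,-.188,.256],-65.9)
t={}
for n in ['wrist','top','scene']:
    c=cap(n,n+'2'); w=cloud(c); x,y,z=w[...,0],w[...,1],w[...,2]
    for lo,hi,nm in [(.025,.034,'stand'),(.155,.18,'foot'),(.295,.312,'btop')]:
        m=(np.hypot(x-.5675,y+.188)<.1)&(z>lo)&(z<hi); p=w[m]
        if len(p)<8: print(n,nm,len(p)); continue
        rr=cv2.minAreaRect(p[:,:2].astype(np.float32)*1000); print(n,nm,len(p),np.median(p,0).round(4),np.round(rr[0],1),np.round(rr[1],1),round(rr[2],1))
```

```text
shift [0.0116, 0.0053, -0.0002] rotv [-0.01, 0.0, -0.51]
wrist stand 4397 [ 0.5703 -0.2005  0.03  ] [ 568.5 -189.2] [ 60. 150.] 24.2
wrist foot 8 [ 0.5895 -0.2248  0.1676] [ 589.5 -224.6] [5.4 0.5] 26.7
wrist btop 2382 [ 0.5778 -0.1945  0.303 ] [ 572.9 -188.5] [22.7 78.7] 11.8
top stand 136 [ 0.5655 -0.2285  0.0295] [ 566. -228.] [25.2 43.6] 24.0
top foot 0
top btop 44 [ 0.5549 -0.1507  0.3026] [ 555.9 -149.9] [ 6.3 28.3] 23.4
scene stand 1007 [ 0.5679 -0.1863  0.0291] [ 567.6 -186.8] [ 65.  151.1] 23.7
scene foot 331 [ 0.568  -0.1705  0.1686] [ 568.5 -170.9] [  7.5 111. ] 25.0
scene btop 139 [ 0.5561 -0.1486  0.3011] [ 559.4 -143.7] [26.8 49.3] 8.8
```

View pics/scene2.png

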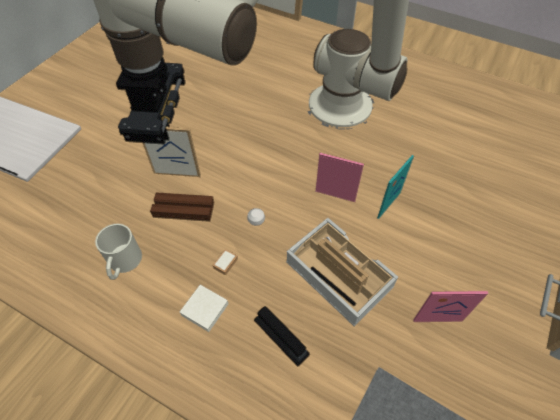

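The scene view shows the board hanging upright in the gripper at (172,153) above the stand at (183,207), with the tray's bar empty at (342,262). Now to correct the remaining offset.

In the tool's units: 0.012 m is 0.015, 0.006 m is 0.0075, -0.5 degrees is -0.0014.

>>> drive_effector --increments '{"jaw": [0, 0, 0, 0, 0], "tx": [0.0075, 0.015, 0.015, 0.015, 0.015], "ty": [0.0034, 0.0068, 0.0068, 0.0068, 0.0068], "tz": [0, 0, 0, 0, 0], "rx": [0, 0, 0, 0, 0], "ry": [0, 0, 0, 0, 0], "rz": [-0.0014, -0.0014, -0.0014, -0.0014, -0.0014]}' --quiet true

```text
ok
```

Run:
```python
from h import *
state();go([.568,-.1886,.256],-65.9)
u=np.radians(24.1); ex=np.array([np.cos(u),np.sin(u)]); ey=np.array([-ex[1],ex[0]])
for n in ['wrist','top','scene']:
    c=cap(n,n+'3'); w=cloud(c); q=w[...,:2]-[.568,-.1886]; a=q@ex; b=q@ey; z=w[...,2]
    for lo,hi,nm in [(.025,.034,'stand'),(.155,.18,'foot'),(.18,.23,'mid'),(.23,.28,'up'),(.298,.306,'btop')]:
        m=(abs(a)<(.045 if nm=='stand' else .02))&(abs(b)<.09)&(z>lo)&(z<hi)
        if nm=='btop': m&=abs(b)>.03
        if m.sum()<8: print(n,nm,m.sum()); continue
        print(n,nm,m.sum(),'a',(np.percentile(a[m],[2,50,98])*1e3).round(1),'b',(np.percentile(b[m],[1,99])*1e3).round(1),'z',(np.median(z[m])).round(4))
```

```text
time_s 7.75
joints [-2.9548, 17.5883, 1.7501, -0.0034, -74.1663, 26.9676]
tcp_pos [0.5675, -0.1893, 0.2557]
ee_rot [[0.4069, -0.9135, -0.0001], [-0.9135, -0.4069, 0.0001], [-0.0001, 0.0, -1.0]]
wrist_force [0.5017, 0.5571, -0.0671]
gripper_width 0.0634
gripper_force 29.9998
shift [-0.0004, -0.0008, -0.0003] rotv [0.0, 0.0, -0.09]
wrist stand 4312 a [-28.8   6.1  29.4] b [-74.6  71.7] z 0.03
wrist foot 8 a [-3.3 -0.7  2. ] b [-54.5 -54. ] z 0.1672
wrist mid 34 a [-3.3 -1.   1.8] b [-54.6 -53.9] z 0.2092
wrist up 124 a [-11.2  -0.7   9.5] b [-54.6  -9.6] z 0.2763
wrist btop 831 a [-3.4 -0.9  2. ] b [-54.4 -30.2] z 0.3029
top stand 68 a [-30.3 -22.  -12.8] b [-72.8 -44.1] z 0.0298
top foot 0
top mid 0
top up 4
top btop 8 a [-3.8 -1.5  1.3] b [30.1 34.3] z 0.303
scene stand 996 a [-29.3  -4.7  30.3] b [-72.   76.3] z 0.0289
scene foot 319 a [-0.7  1.8  4.1] b [-50.2  58. ] z 0.168
scene mid 728 a [-0.4  1.9  4.2] b [-50.2  58.1] z 0.2055
scene up 632 a [-0.6  1.9  4.2] b [-49.9  57.9] z 0.2497
scene btop 48 a [-4.2  0.6  3. ] b [30.6 57.9] z 0.3016
```

In the tool's units: 0.115 m is 0.1438, -0.0012 m is -0.0015.

>>> drive_effector --increments '{"jaw": [0, 0, 0, 0, 0, 0, 0], "tx": [0, 0, 0, 0, 0, 0, 0], "ty": [-0.0015, -0.0015, -0.0015, -0.0015, -0.0015, -0.0015, -0.0015], "tz": [0.025, 0.0625, 0.1, 0.125, 0.1375, 0.1438, 0.1438], "rx": [0, 0, 0, 0, 0, 0, 0], "ry": [0, 0, 0, 0, 0, 0, 0], "rz": [0, 0, 0, 0, 0, 0, 0]}'

```text
time_s: 8.6
tcp_pos: [0.5689, -0.1887, 0.1409]
ee_rot: [[0.407, -0.913, 0.0], [-0.913, -0.407, -0.0], [0.0, -0.0, -1.0]]
wrist_force: [1.0, -0.2, -0.2]
gripper_width: 0.07
gripper_force: 30.0
```

>>> drive_effector --increments '{"jaw": [0, 0, 0, 0, 0, 0, 0, 0], "tx": [0, 0, 0, 0, 0, 0, 0, 0], "ty": [0, 0, 0, 0, 0, 0, 0, 0], "tz": [0.0063, 0.0125, 0.0188, 0.0238, 0.0275, 0.03, 0.0313, 0.0313], "rx": [0, 0, 0, 0, 0, 0, 0, 0], "ry": [0, 0, 0, 0, 0, 0, 0, 0], "rz": [0, 0, 0, 0, 0, 0, 0, 0]}'

```text
time_s: 9.4
tcp_pos: [0.5686, -0.1887, 0.1156]
ee_rot: [[0.407, -0.913, -0.0], [-0.913, -0.407, -0.0], [-0.0, 0.0, -1.0]]
wrist_force: [0.4, 0.9, -1.0]
gripper_width: 0.067
gripper_force: 30.0
```

>>> drive_effector --increments '{"jaw": [0, 0, 0], "tx": [0, 0, 0], "ty": [0, 0, 0], "tz": [0.0006, 0.0013, 0.0013], "rx": [0, 0, 0], "ry": [0, 0, 0], "rz": [0, 0, 0]}'

```text
time_s: 9.7
tcp_pos: [0.5686, -0.1887, 0.1148]
ee_rot: [[0.407, -0.913, 0.0], [-0.913, -0.407, -0.0], [0.0, -0.0, -1.0]]
wrist_force: [1.1, -0.2, -1.4]
gripper_width: 0.066
gripper_force: 30.0
```

>>> drive_effector --increments '{"jaw": [0.4, 0.4, 0.4, 0.4, 0.4, 0.4], "tx": [0, 0, 0, 0, 0, 0], "ty": [0, 0, 0, 0, 0, 0], "tz": [0.0013, 0.0013, 0.0013, 0.0013, 0.0013, 0.0013], "rx": [0, 0, 0, 0, 0, 0], "ry": [0, 0, 0, 0, 0, 0], "rz": [0, 0, 0, 0, 0, 0]}'

```text
time_s: 10.3
tcp_pos: [0.5686, -0.1887, 0.1138]
ee_rot: [[0.407, -0.913, 0.0], [-0.913, -0.407, -0.0], [0.0, 0.0, -1.0]]
wrist_force: [-0.1, -0.3, 0.4]
gripper_width: 0.392
gripper_force: 0.0
```

Run:
```python
from h import *
u=np.radians(24.1); ex=np.array([np.cos(u),np.sin(u)]); ey=np.array([-ex[1],ex[0]])
for n in ['wrist','scene']:
    c=cap(n,n+'4'); w=cloud(c); q=w[...,:2]-[.568,-.1886]; a=q@ex; b=q@ey; z=w[...,2]
    for lo,hi,nm in [(.05,.08,'low'),(.08,.11,'mid'),(.157,.167,'btop')]:
        m=(abs(a)<.03)&(abs(b)<.09)&(z>lo)&(z<hi)
        if nm=='btop': m&=abs(b)>.03
        if m.sum()<8: print(n,nm,m.sum()); continue
        print(n,nm,m.sum(),'a',(np.percentile(a[m],[2,50,98])*1e3).round(1),'b',(np.percentile(b[m],[1,99])*1e3).round(1),'z',(np.median(z[m])).round(4))
```

```text
wrist low 24 a [-2.1  0.3  3. ] b [-54.5 -53.8] z 0.067
wrist mid 28 a [-2.   0.6  3.3] b [-54.5 -54. ] z 0.0978
wrist btop 831 a [-2.1  0.8  3.3] b [-54.3 -30.3] z 0.162
scene low 328 a [0.6 3.  5.3] b [-49.9  58.2] z 0.0651
scene mid 244 a [0.6 3.  5.3] b [-49.3  58.2] z 0.0918
scene btop 37 a [-3.   1.2  4.4] b [30.1 58. ] z 0.1607
```

The board is seated: its top is at 0.162 m (foot at 0.012), centred and upright. I'll retract and go back to the tray.

In the tool's units: -0.13 m is -0.1625, -0.11 m is -0.1375.

>>> drive_effector --increments '{"jaw": [0.5, 0.5, 0.5, 0.5, 0.5, 0.5], "tx": [0, 0, 0, 0, 0, 0], "ty": [0, 0, 0, 0, 0, 0], "tz": [-0.025, -0.0625, -0.1, -0.1375, -0.1625, -0.1625], "rx": [0, 0, 0, 0, 0, 0], "ry": [0, 0, 0, 0, 0, 0], "rz": [0, 0, 0, 0, 0, 0]}' --quiet true

```text
ok
```

Run:
```python
from h import *
go([.5428,.243,.2],-108.3)
```

```text
shift [-0.4061, -0.1506, 0.0468] rotv [-0.44, -0.11, 42.34]
```

In the tool's units: -0.28 m is -0.35, -0.26 m is -0.325, 31 degrees is 0.0861.

>>> drive_effector --increments '{"jaw": [0.5, 0.5, 0.5, 0.5, 0.5, 0.5, 0.5, 0.5], "tx": [-0.025, -0.075, -0.125, -0.175, -0.225, -0.275, -0.325, -0.35], "ty": [-0.01, -0.0275, -0.0475, -0.0663, -0.085, -0.1038, -0.1225, -0.1313], "tz": [0, 0, 0, 0, 0, 0, 0, 0], "rx": [0, 0, 0, 0, 0, 0, 0, 0], "ry": [0, 0, 0, 0, 0, 0, 0, 0], "rz": [0.0056, 0.0167, 0.0278, 0.0417, 0.0556, 0.0694, 0.0806, 0.0861]}' --quiet true

```text
ok
```

Run:
```python
from h import *
go([.5428,.243,.2],-108.3)
```

```text
shift [-0.1286, 0.0224, 0.0424] rotv [0.1, -0.03, 11.36]
```

In the tool's units: -0.115 m is -0.1438, -0.1 m is -0.125, 11 degrees is 0.0306.

>>> drive_effector --increments '{"jaw": [0.5, 0.5, 0.5, 0.5, 0.5, 0.5, 0.5], "tx": [-0.0375, -0.0875, -0.125, -0.1438, -0.1438, -0.1438, -0.1438], "ty": [0.0063, 0.015, 0.0225, 0.025, 0.025, 0.025, 0.025], "tz": [0, 0.0125, 0.0313, 0.05, 0.0538, 0.0538, 0.0538], "rx": [0, 0, 0, 0, 0, 0, 0], "ry": [0, 0, 0, 0, 0, 0, 0], "rz": [0.0083, 0.0167, 0.025, 0.0306, 0.0306, 0.0306, 0.0306]}' --quiet true

```text
ok
```

Run:
```python
from h import *
for _ in range(3): cap('wrist','w5')
w=cloud(load('w5')); x,y,z=w[...,0],w[...,1],w[...,2]
for lo,hi,n in [(.047,.06,'rim'),(.07,.086,'bar')]:
    m=(np.hypot(x-.54,y-.244)<.145)&(z>lo)&(z<hi); p=w[m]
    rr=cv2.minAreaRect(p[:,:2].astype(np.float32)*1000); print(n,len(p),np.median(p[:,2]).round(4),np.round(rr[0],1),np.round(rr[1],1),round(rr[2],1))
go([.543,.243,.2],-108.3); print(sensors.sense()['gripper_width'])
```

```text
rim 5920 0.0542 [542.8 243.1] [218.7 138.5] 71.8
bar 2166 0.078 [540. 235.] [115.5  24.6] 71.8
shift [-0.0158, 0.0073, 0.0016] rotv [-0.06, 0.07, 0.27]
0.49699249815913105
```

View pics/w5.png

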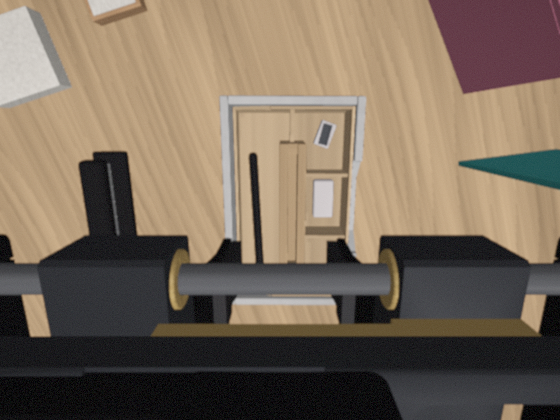

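The bar is at (293,205), pen at (256,210), eraser at (323,198) and sharpener at (325,134), all in place. I'll centre over the bar and descend to it.

In the tool's units: -0.0158 m is -0.0198, -0.008 m is -0.01, 0.3 degrees is 0.0008.

>>> drive_effector --increments '{"jaw": [0.5, 0.5, 0.5, 0.5, 0.5], "tx": [-0.01, -0.0198, -0.0198, -0.0198, -0.0198], "ty": [0.0045, 0.0091, 0.0091, 0.0091, 0.0091], "tz": [0, 0, 0, 0, 0], "rx": [0, 0, 0, 0, 0], "ry": [0, 0, 0, 0, 0], "rz": [0.0008, 0.0008, 0.0008, 0.0008, 0.0008]}' --quiet true

```text
ok
```

Run:
```python
from h import *
go([.5428,.2432,.041],-108.3)
```

```text
shift [0.0004, -0.0005, 0.1597] rotv [0.0, -0.01, 0.05]
```

In the tool's units: 0.16 m is 0.2, 0.15 m is 0.1875.

>>> drive_effector --increments '{"jaw": [0.5, 0.5, 0.5, 0.5, 0.5, 0.5, 0.5, 0.5], "tx": [0, 0, 0, 0, 0, 0, 0, 0], "ty": [-0.0006, -0.0006, -0.0006, -0.0006, -0.0006, -0.0006, -0.0006, -0.0006], "tz": [0.0375, 0.0875, 0.125, 0.15, 0.1688, 0.1875, 0.2, 0.2], "rx": [0, 0, 0, 0, 0, 0, 0, 0], "ry": [0, 0, 0, 0, 0, 0, 0, 0], "rz": [0, 0, 0, 0, 0, 0, 0, 0]}'

```text
time_s: 13.95
tcp_pos: [0.5421, 0.2428, 0.0393]
ee_rot: [[-0.314, -0.949, -0.003], [-0.949, 0.314, -0.002], [0.003, 0.002, -1.0]]
wrist_force: [-0.3, 0.6, 1.1]
gripper_width: 0.498
gripper_force: 0.0
```

>>> drive_effector --increments '{"jaw": [0, 0, 0, 0, 0, 0, 0], "tx": [0, 0, 0, 0, 0, 0, 0], "ty": [0, 0, 0, 0, 0, 0, 0], "tz": [0, 0, 0, 0, 0, 0, 0], "rx": [0, 0, 0, 0, 0, 0, 0], "ry": [0, 0, 0, 0, 0, 0, 0], "rz": [0, 0, 0, 0, 0, 0, 0]}'

```text
time_s: 14.65
tcp_pos: [0.5431, 0.2439, 0.0416]
ee_rot: [[-0.313, -0.95, 0.001], [-0.95, 0.313, 0.001], [-0.001, -0.0, -1.0]]
wrist_force: [-3.4, 0.7, 5.8]
gripper_width: 0.288
gripper_force: 30.0
```

In the tool's units: -0.016 m is -0.02, -0.014 m is -0.0175.

>>> drive_effector --increments '{"jaw": [0, 0, 0, 0, 0, 0, 0, 0], "tx": [0, 0, 0, 0, 0, 0, 0, 0], "ty": [0, 0, 0, 0, 0, 0, 0, 0], "tz": [-0.0025, -0.005, -0.0075, -0.01, -0.0125, -0.015, -0.0175, -0.02], "rx": [0, 0, 0, 0, 0, 0, 0, 0], "ry": [0, 0, 0, 0, 0, 0, 0, 0], "rz": [0, 0, 0, 0, 0, 0, 0, 0]}'

```text
time_s: 15.45
tcp_pos: [0.5431, 0.2432, 0.058]
ee_rot: [[-0.313, -0.95, 0.0], [-0.95, 0.313, -0.0], [0.0, -0.001, -1.0]]
wrist_force: [0.4, -0.7, -4.2]
gripper_width: 0.282
gripper_force: 30.0
```

Run:
```python
from h import *
w=cloud(cap('scene','s6')); x,y,z=w[...,0],w[...,1],w[...,2]
m=(np.hypot(x-.5428,y-.243)<.07)&(z>.07)&(z<.11); 
p=w[m]; q=(p[:,:2]-[.5428,.243])@[.314,.949]; print(m.sum(),[ (round(b,3),np.median(p[abs(q-b)<.006,2]).round(4),(abs(q-b)<.006).sum()) for b in np.arange(-.06,.07,.012)])
```

```text
  return _methods._mean(a, axis=axis, dtype=dtype,
  ret = ret.dtype.type(ret / rcount)
```

In the tool's units: -0.075 m is -0.0938, -0.07 m is -0.0875.

>>> drive_effector --increments '{"jaw": [0, 0, 0, 0, 0, 0, 0, 0], "tx": [0, 0, 0, 0, 0, 0, 0, 0], "ty": [0, 0, 0, 0, 0, 0, 0, 0], "tz": [-0.0063, -0.0188, -0.0375, -0.0563, -0.075, -0.0875, -0.0938, -0.0938], "rx": [0, 0, 0, 0, 0, 0, 0, 0], "ry": [0, 0, 0, 0, 0, 0, 0, 0], "rz": [0, 0, 0, 0, 0, 0, 0, 0]}'

```text
time_s: 16.3
tcp_pos: [0.5434, 0.2439, 0.1327]
ee_rot: [[-0.313, -0.95, 0.002], [-0.95, 0.313, 0.001], [-0.002, -0.001, -1.0]]
wrist_force: [0.6, -0.9, -4.0]
gripper_width: 0.287
gripper_force: 30.0
```

Run:
```python
from h import *
cap('scene','s7'); cap('wrist','w7'); print(sensors.sense()['joints'])
a=cv2.imread('pics/s7.png')[170:340,270:410]; b=cv2.imread('pics/w7.png')
a=cv2.resize(a,None,fx=2.4,fy=2.4,interpolation=cv2.INTER_CUBIC); b=cv2.resize(b,(440,330)); b=cv2.copyMakeBorder(b,0,a.shape[0]-330,0,0,cv2.BORDER_CONSTANT)
cv2.imwrite('pics/c7.png',np.hstack([a,b]))
```

```text
[ 3.97318491e+01  2.24064146e+01 -9.56074256e+00 -2.11171572e-02
 -5.80910306e+01 -5.80038281e+01]
```

View pics/c7.png

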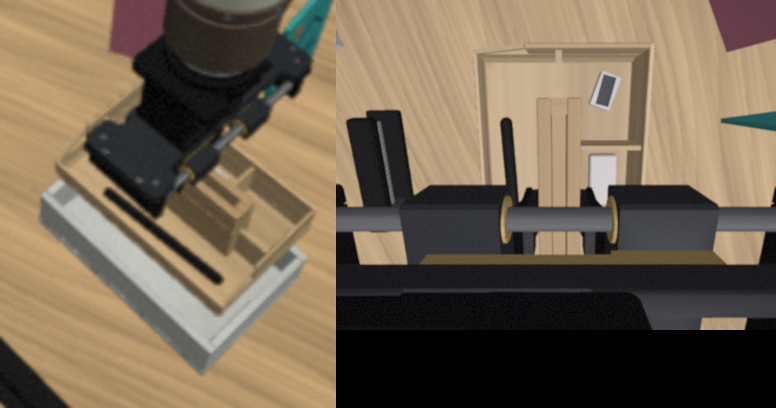

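The tray hangs level above the box, with the pen, eraser and sharpener inside. Now the half turn.

In the tool's units: -0.01 m is -0.0125, -0.005 m is -0.0063, -42 degrees is -0.1167.

>>> drive_effector --increments '{"jaw": [0, 0, 0, 0, 0, 0, 0, 0], "tx": [0, 0, 0, 0, 0, 0, 0, 0], "ty": [0, 0, 0, 0, 0, 0, 0, 0], "tz": [-0.0063, -0.0125, -0.0125, -0.0125, -0.0125, -0.0125, -0.0125, -0.0125], "rx": [0, 0, 0, 0, 0, 0, 0, 0], "ry": [0, 0, 0, 0, 0, 0, 0, 0], "rz": [-0.0056, -0.0167, -0.0333, -0.05, -0.0667, -0.0833, -0.1, -0.1167]}'

```text
time_s: 17.2
tcp_pos: [0.5425, 0.2432, 0.1405]
ee_rot: [[0.406, -0.914, -0.002], [-0.914, -0.406, -0.001], [0.0, 0.002, -1.0]]
wrist_force: [-0.0, -0.0, -3.9]
gripper_width: 0.282
gripper_force: 30.0
```

>>> drive_effector --increments '{"jaw": [0, 0, 0, 0, 0, 0, 0, 0], "tx": [0, 0, 0, 0, 0, 0, 0, 0], "ty": [0, 0, 0, 0, 0, 0, 0, 0], "tz": [0, 0, 0, 0, 0, 0, 0, 0], "rx": [0, 0, 0, 0, 0, 0, 0, 0], "ry": [0, 0, 0, 0, 0, 0, 0, 0], "rz": [-0.0167, -0.0333, -0.05, -0.0667, -0.0833, -0.1, -0.1167, -0.1333]}'

```text
time_s: 18.0
tcp_pos: [0.5424, 0.2432, 0.1405]
ee_rot: [[0.951, -0.31, -0.002], [-0.31, -0.951, -0.001], [-0.001, 0.002, -1.0]]
wrist_force: [-0.6, -0.7, -4.9]
gripper_width: 0.283
gripper_force: 30.0
```

>>> drive_effector --increments '{"jaw": [0, 0, 0, 0, 0, 0, 0, 0], "tx": [0, 0, 0, 0, 0, 0, 0, 0], "ty": [0, 0, 0, 0, 0, 0, 0, 0], "tz": [0, 0, 0, 0, 0, 0, 0, 0], "rx": [0, 0, 0, 0, 0, 0, 0, 0], "ry": [0, 0, 0, 0, 0, 0, 0, 0], "rz": [-0.0167, -0.0333, -0.05, -0.0667, -0.0833, -0.1, -0.1167, -0.1333]}'

```text
time_s: 18.8
tcp_pos: [0.5424, 0.2431, 0.1405]
ee_rot: [[0.866, 0.499, -0.002], [0.499, -0.866, -0.001], [-0.002, 0.0, -1.0]]
wrist_force: [-0.3, 0.3, -3.7]
gripper_width: 0.283
gripper_force: 30.0
```

>>> drive_effector --increments '{"jaw": [0, 0, 0, 0, 0, 0, 0, 0], "tx": [0, 0, 0, 0, 0, 0, 0, 0], "ty": [0, 0, 0, 0, 0, 0, 0, 0], "tz": [0, 0, 0, 0, 0, 0, 0, 0], "rx": [0, 0, 0, 0, 0, 0, 0, 0], "ry": [0, 0, 0, 0, 0, 0, 0, 0], "rz": [-0.0167, -0.0333, -0.05, -0.0667, -0.0833, -0.0972, -0.1083, -0.1139]}'

```text
time_s: 19.6
tcp_pos: [0.5424, 0.2432, 0.1405]
ee_rot: [[0.328, 0.945, -0.002], [0.945, -0.328, -0.001], [-0.002, -0.001, -1.0]]
wrist_force: [-0.1, -0.3, -5.0]
gripper_width: 0.284
gripper_force: 30.0
```

>>> drive_effector --increments '{"jaw": [0, 0, 0, 0], "tx": [0, 0, 0, 0], "ty": [0, 0, 0, 0], "tz": [0, 0, 0, 0], "rx": [0, 0, 0, 0], "ry": [0, 0, 0, 0], "rz": [-0.0014, -0.0014, -0.0014, -0.0014]}'

```text
time_s: 20.0
tcp_pos: [0.5429, 0.2435, 0.1416]
ee_rot: [[0.322, 0.947, -0.0], [0.947, -0.322, -0.0], [-0.0, -0.0, -1.0]]
wrist_force: [-0.4, -0.2, -4.6]
gripper_width: 0.279
gripper_force: 30.0
```

Run:
```python
from h import *
go([.5428,.2432,.143],71.7); print(sensors.sense()['joints'])
```

```text
shift [-0.0003, -0.0, -0.0014] rotv [-0.01, 0.02, -0.49]
[ 3.97318582e+01  2.18667425e+01 -8.78157392e+00  5.52320766e-04
 -5.93734113e+01  1.21477711e+02]
```

Run:
```python
from h import *
u=np.radians(-18.3); ex=np.array([np.cos(u),np.sin(u)]); ey=np.array([-ex[1],ex[0]])
for n in ['wrist','top','scene']:
    c=cap(n,n+'8'); w=cloud(c); q=(w[...,:2]-[.5428,.2431])@np.stack([ex,ey],1)*1e3; z=w[...,2]
    for lo,hi,nm in [(.046,.060,'box'),(.1,.157,'tray'),(.165,.183,'bar')]:
        m=(abs(q[...,0])<80)&(abs(q[...,1])<120)&(z>lo)&(z<hi)
        if nm=='bar': m&=(abs(q[...,1])>30)&(abs(q[...,0])<25)
        p=q[m]
        if len(p)<8: print(n,nm,len(p)); continue
        r=cv2.minAreaRect(p.astype(np.float32))
        print(n,nm,len(p),'a',np.percentile(p[:,0],[.5,99.5]).round(1),'b',np.percentile(p[:,1],[.5,99.5]).round(1),'z',np.percentile(z[m],[2,50,98]).round(4),np.round(r[0],1),np.round(r[1],1),round(r[2],2))
a=cv2.imread('pics/scene8.png')[170:340,270:410]; b=cv2.imread('pics/wrist8.png')
a=cv2.resize(a,None,fx=2.4,fy=2.4,interpolation=cv2.INTER_CUBIC); b=cv2.resize(b,(440,330)); b=cv2.copyMakeBorder(b,0,a.shape[0]-330,0,0,cv2.BORDER_CONSTANT)
cv2.imwrite('pics/c8.png',np.hstack([a,b]))
```

```text
wrist box 0
wrist tray 36701 a [-59.   59.3] b [-54.7 100. ] z [0.1081 0.1143 0.1529] [-0.1 15.4] [170.6 120.6] 89.64
wrist bar 3531 a [-12.1  12.7] b [30.  67.5] z [0.1739 0.176  0.1776] [ 0.2 16.4] [102.3  25.1] 89.67
top box 260 a [-69.   68.8] b [-109.9   86.6] z [0.0494 0.0545 0.0587] [  0.1 -10.9] [198.4 138.1] 89.86
top tray 1739 a [-60.1  59. ] b [-101.1   30. ] z [0.1101 0.115  0.1549] [ -0.4 -18.2] [166.2 120.1] 89.55
top bar 145 a [-12.8  11.9] b [-65.8 -30.4] z [0.1681 0.179  0.1819] [ -0.5 -48.1] [24.7 35.8] 0.24
scene box 745 a [-69.4  68.2] b [-106.5  110.8] z [0.0468 0.0542 0.0575] [-1.7  1.7] [140.1 218.4] 0.03
scene tray 3112 a [-60.9  59.4] b [-97.4 101.8] z [0.1073 0.124  0.1544] [-1.5  1.9] [200.6 122.5] 89.63
scene bar 248 a [-14.1  12.1] b [30.1 69.1] z [0.1657 0.1748 0.1785] [-1.2 50. ] [26.8 39.9] 0.37
```

View pics/c8.png

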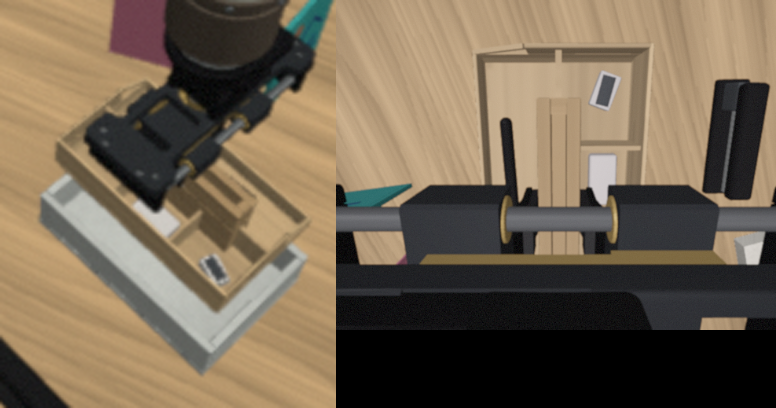

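The low side with the pen now lies toward the scooped front. The tray is level and centred over the box to within about 0.5 mm, with everything still inside. I'll correct the remaining 0.45° of yaw and descend.

In the tool's units: 0.045 m is 0.0563, 0.043 m is 0.0538, -0.45 degrees is -0.0013.

>>> drive_effector --increments '{"jaw": [0, 0, 0, 0, 0, 0, 0, 0], "tx": [-0.0003, -0.0003, -0.0003, -0.0003, -0.0003, -0.0003, -0.0003, -0.0003], "ty": [0, 0, 0, 0, 0, 0, 0, 0], "tz": [0.0063, 0.0188, 0.035, 0.0475, 0.0538, 0.0563, 0.0563, 0.0563], "rx": [0, 0, 0, 0, 0, 0, 0, 0], "ry": [0, 0, 0, 0, 0, 0, 0, 0], "rz": [-0.0011, -0.0013, -0.0013, -0.0013, -0.0013, -0.0013, -0.0013, -0.0013]}'

```text
time_s: 20.95
tcp_pos: [0.5433, 0.2436, 0.0972]
ee_rot: [[0.314, 0.949, 0.001], [0.949, -0.314, 0.0], [0.001, 0.001, -1.0]]
wrist_force: [0.2, 0.3, -3.9]
gripper_width: 0.285
gripper_force: 30.0
```

>>> drive_effector --increments '{"jaw": [0, 0, 0, 0, 0, 0, 0, 0], "tx": [0, 0, 0, 0, 0, 0, 0, 0], "ty": [0, 0, 0, 0, 0, 0, 0, 0], "tz": [0.0038, 0.0075, 0.0113, 0.015, 0.0188, 0.0213, 0.0225, 0.0225], "rx": [0, 0, 0, 0, 0, 0, 0, 0], "ry": [0, 0, 0, 0, 0, 0, 0, 0], "rz": [0, 0, 0, 0, 0, 0, 0, 0]}'

```text
time_s: 21.75
tcp_pos: [0.5429, 0.2433, 0.0786]
ee_rot: [[0.314, 0.949, -0.0], [0.949, -0.314, -0.0], [-0.0, -0.0, -1.0]]
wrist_force: [1.2, 0.1, -3.5]
gripper_width: 0.281
gripper_force: 30.0
```

Run:
```python
from h import *
go([.5428,.2431,.0416],71.7)
```

```text
shift [-0.0002, -0.0, 0.037] rotv [-0.01, 0.02, -0.02]
```

Units first: shifts go in shares of 0.8 m and turns go in shares of 360 degrees. So 0.018 m is 0.0225, 0.017 m is 0.0213.

>>> drive_effector --increments '{"jaw": [0, 0, 0, 0, 0, 0, 0, 0], "tx": [0, 0, 0, 0, 0, 0, 0, 0], "ty": [0, 0, 0, 0, 0, 0, 0, 0], "tz": [0.0038, 0.0075, 0.0113, 0.015, 0.0188, 0.0213, 0.0225, 0.0225], "rx": [0, 0, 0, 0, 0, 0, 0, 0], "ry": [0, 0, 0, 0, 0, 0, 0, 0], "rz": [0, 0, 0, 0, 0, 0, 0, 0]}'

```text
time_s: 22.55
tcp_pos: [0.5429, 0.2433, 0.0606]
ee_rot: [[0.314, 0.949, -0.0], [0.949, -0.314, -0.0], [-0.0, -0.0, -1.0]]
wrist_force: [-0.3, -0.4, -4.4]
gripper_width: 0.28
gripper_force: 30.0
```

>>> drive_effector --increments '{"jaw": [0, 0, 0, 0, 0], "tx": [0, 0, 0, 0, 0], "ty": [0, 0, 0, 0, 0], "tz": [0.0025, 0.005, 0.0075, 0.01, 0.0113], "rx": [0, 0, 0, 0, 0], "ry": [0, 0, 0, 0, 0], "rz": [0, 0, 0, 0, 0]}'

```text
time_s: 23.05
tcp_pos: [0.5431, 0.243, 0.0527]
ee_rot: [[0.314, 0.949, 0.0], [0.949, -0.314, -0.001], [-0.0, 0.0, -1.0]]
wrist_force: [-2.8, -3.1, 4.3]
gripper_width: 0.282
gripper_force: 30.0
```

In the tool's units: 0.008 m is 0.01, 0.006 m is 0.0075.

>>> drive_effector --increments '{"jaw": [0, 0, 0, 0], "tx": [0, 0, 0, 0], "ty": [0, 0, 0, 0], "tz": [0.0025, 0.005, 0.0075, 0.01], "rx": [0, 0, 0, 0], "ry": [0, 0, 0, 0], "rz": [0, 0, 0, 0]}'

```text
time_s: 23.45
tcp_pos: [0.5439, 0.243, 0.0475]
ee_rot: [[0.313, 0.95, 0.003], [0.95, -0.313, -0.0], [0.0, 0.002, -1.0]]
wrist_force: [-5.8, -4.3, 14.8]
gripper_width: 0.281
gripper_force: 30.0
```

>>> drive_effector --increments '{"jaw": [0, 0, 0], "tx": [0, 0, 0], "ty": [0, 0, 0], "tz": [0.0013, 0.0025, 0.0038], "rx": [0, 0, 0], "ry": [0, 0, 0], "rz": [0, 0, 0]}'

```text
time_s: 23.75
tcp_pos: [0.5442, 0.2436, 0.0446]
ee_rot: [[0.313, 0.95, 0.003], [0.95, -0.313, 0.0], [0.001, 0.003, -1.0]]
wrist_force: [-7.2, -2.8, 18.8]
gripper_width: 0.282
gripper_force: 30.0
```

In the tool's units: 0.003 m is 0.0038, 0.002 m is 0.0025.

>>> drive_effector --increments '{"jaw": [0, 0, 0], "tx": [0, 0, 0], "ty": [0, 0, 0], "tz": [0.0013, 0.0025, 0.0038], "rx": [0, 0, 0], "ry": [0, 0, 0], "rz": [0, 0, 0]}'

```text
time_s: 24.05
tcp_pos: [0.5436, 0.2424, 0.0415]
ee_rot: [[0.313, 0.95, 0.002], [0.95, -0.313, -0.001], [-0.001, 0.002, -1.0]]
wrist_force: [-5.6, -7.2, 18.1]
gripper_width: 0.285
gripper_force: 30.0
```

Run:
```python
from h import *
u=np.radians(-18.3); ex=np.array([np.cos(u),np.sin(u)]); ey=np.array([-ex[1],ex[0]])
w=cloud(cap('wrist','w9')); q=(w[...,:2]-[.5428,.2431])@np.stack([ex,ey],1)*1e3; z=w[...,2]
for nm,a0,a1,b0,b1 in [('bar+',-11,11,35,64),('rim +y',-50,50,103,108),('tray end wall',15,55,97.8,99.3),('floor',-40,-30,70,90)]:
    m=(q[...,0]>a0)&(q[...,0]<a1)&(q[...,1]>b0)&(q[...,1]<b1)
    print(nm,m.sum(),np.percentile(z[m],[10,50,90]).round(4) if m.sum() else '')
state()
```

```text
bar+ 3124 [0.053  0.0778 0.0788]
rim +y 2515 [0.0542 0.0551 0.056 ]
tray end wall 287 [0.0511 0.052  0.0528]
floor 574 [0.0112 0.012  0.013 ]
time_s 24.1
joints [39.6759, 28.0815, -15.2743, 0.1781, -46.6099, 121.9624]
tcp_pos [0.5436, 0.2424, 0.0415]
ee_rot [[0.313, 0.9498, 0.0019], [0.9498, -0.313, -0.0014], [-0.0007, 0.0022, -1.0]]
wrist_force [-5.4091, -5.856, 16.7744]
gripper_width 0.2847
gripper_force 30.0109
```

Tray floor is at 0.012, end wall at 0.052 and bar at 0.078, so it is essentially home. A small further push will confirm it has bottomed.

In the tool's units: 0.002 m is 0.0025, 0.0015 m is 0.0019.

>>> drive_effector --increments '{"jaw": [0, 0, 0], "tx": [0, 0, 0], "ty": [0, 0, 0], "tz": [0.0013, 0.0019, 0.0025], "rx": [0, 0, 0], "ry": [0, 0, 0], "rz": [0, 0, 0]}'

```text
time_s: 24.4
tcp_pos: [0.5436, 0.2424, 0.0414]
ee_rot: [[0.312, 0.95, 0.002], [0.95, -0.312, -0.002], [-0.001, 0.003, -1.0]]
wrist_force: [-10.4, -7.3, 29.2]
gripper_width: 0.285
gripper_force: 30.0
```

It has bottomed: no further motion, and the force rose to 29 N. I'll relax, release and retract.

In the tool's units: -0.001 m is -0.0013.

>>> drive_effector --increments '{"jaw": [0, 0.5, 0.5, 0.5, 0.5, 0.5, 0.5], "tx": [0, 0, 0, 0, 0, 0, 0], "ty": [0, 0, 0, 0, 0, 0, 0], "tz": [-0.0013, -0.0013, -0.0013, -0.0013, -0.0013, -0.0013, -0.0013], "rx": [0, 0, 0, 0, 0, 0, 0], "ry": [0, 0, 0, 0, 0, 0, 0], "rz": [0, 0, 0, 0, 0, 0, 0]}'

```text
time_s: 25.1
tcp_pos: [0.5429, 0.2434, 0.0364]
ee_rot: [[0.314, 0.949, -0.0], [0.949, -0.314, -0.0], [-0.0, -0.0, -1.0]]
wrist_force: [-0.0, -0.6, 0.3]
gripper_width: 0.495
gripper_force: 0.0
```

>>> drive_effector --increments '{"jaw": [0.5, 0.5, 0.5, 0.5, 0.5, 0.5, 0.5, 0.5], "tx": [0, 0, 0, 0, 0, 0, 0, 0], "ty": [0, 0, 0, 0, 0, 0, 0, 0], "tz": [-0.0125, -0.0375, -0.075, -0.125, -0.175, -0.2125, -0.225, -0.225], "rx": [0, 0, 0, 0, 0, 0, 0, 0], "ry": [0, 0, 0, 0, 0, 0, 0, 0], "rz": [0, 0, 0, 0, 0, 0, 0, 0]}'

```text
time_s: 25.9
tcp_pos: [0.5435, 0.2438, 0.2189]
ee_rot: [[0.314, 0.949, 0.003], [0.949, -0.314, 0.003], [0.004, 0.002, -1.0]]
wrist_force: [-0.1, 0.7, -0.6]
gripper_width: 0.5
gripper_force: 0.0
```

Run:
```python
from h import *
u=np.radians(-18.3); ex=np.array([np.cos(u),np.sin(u)]); ey=np.array([-ex[1],ex[0]])
cap('wrist','w10')
for n in ['wrist','scene']:
  w=cloud(cap(n,n+'10')); q=(w[...,:2]-[.5428,.2431])@np.stack([ex,ey],1)*1e3; z=w[...,2]
  for nm,a0,a1,b0,b1 in [('bar+',-11,11,35,64),('bar-',-11,11,-64,-35),('rim +y',-50,50,103,108),('end wall+',15,55,97.8,99.3),('floor+',-52,-45,70,90),('floor-',-52,-45,-90,-70)]:
    m=(q[...,0]>a0)&(q[...,0]<a1)&(q[...,1]>b0)&(q[...,1]<b1)
    print(n,nm,m.sum(),np.percentile(z[m],[10,50,90]).round(4) if m.sum() else '')
a=cv2.resize(cv2.imread('pics/scene10.png'),(400,300)); b=cv2.resize(cv2.imread('pics/wrist10.png'),(400,300))
cv2.imwrite('pics/c10.png',np.hstack([a,b]))
```

```text
wrist bar+ 709 [0.0529 0.0776 0.0788]
wrist bar- 630 [0.053  0.0774 0.0787]
wrist rim +y 587 [0.0542 0.0551 0.056 ]
wrist end wall+ 80 [0.051  0.0519 0.0529]
wrist floor+ 117 [0.0112 0.0122 0.0133]
wrist floor- 88 [0.0109 0.0119 0.0128]
scene bar+ 1205 [0.078  0.5308 0.588 ]
scene bar- 171 [0.0531 0.0769 0.5958]
scene rim +y 104 [0.0527 0.0546 0.0564]
scene end wall+ 0 
scene floor+ 158 [0.0125 0.548  0.5622]
scene floor- 17 [0.0094 0.0121 0.0139]
```

View pics/c10.png

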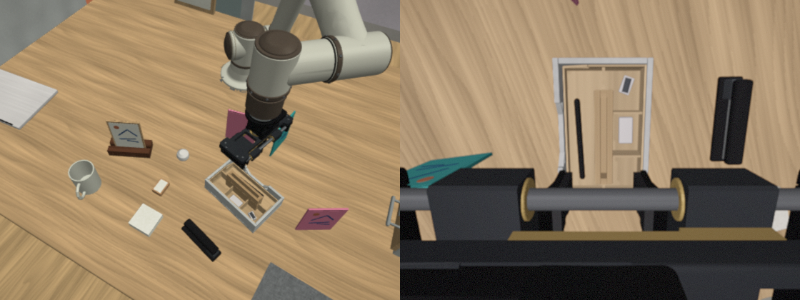

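The tray is home with its trough at the scooped front, the pen, eraser and sharpener are in it, the board stands in the stand, and the robot is clear of everything.

>>> drive_effector --increments '{"jaw": [0.5, 0.5, 0.5], "tx": [0, 0, 0], "ty": [0, 0, 0], "tz": [0, 0, 0], "rx": [0, 0, 0], "ry": [0, 0, 0], "rz": [0, 0, 0]}' --quiet true

```text
ok
```

```bash
python3 -c "
from station import workorder
print(workorder.finish_job())"
```

```text
the job is handed in; nothing more can be done
None
```

I handed the job in at about 26 s; no verdict was returned, but my last measurements have the picture board upright in the stand's groove, the turned tray fully home with its pen trough at the scooped front, its contents in place, and the robot clear of everything.

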